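Snug a stamp block in the mounting clamp by its star wheel

TASK

The freshly mounted stamp block has to be clamped while it sets. Take the orange-handled pick from its wooden stand, reach down through the slot in the green clamp's cover and push the brass star wheel round, tooth by tooth, until the jaw has gently clamped the block against the end stop and the wheel goes tight: do not force it further. Then put the pick back upright in its stand, and work the jaw and block only by the wheel, leaving everything else on the table alone.

Things in the scene. Friction and masses are not known exactly. Their poses are not given: they have to be found in the camera images.
- clamp: Fixed green clamp, 130 (x) by 275 (y) mm, origin on the table under its middle, z up. At its -y end a green cover, x -55..55, y -130..-70, flat top 104 mm up (5 mm sheet), with a slot in the top and a clear window in its -y end. From there a wooden bed, 75 mm wide, top 30 mm up, runs to the +y end, carrying the jaw, the block and the end stop.
- slot (a point): Centre of the access slot, at the top face of the cover, 100 mm to -y of the clamp's origin. The slot is 46 mm long along the clamp's x and 14 mm wide along its y: it lets the pick move the wheel about one tooth per stroke.
- star_wheel: Brass star wheel, horizontal axis along the clamp's y; origin at its centre, 49 mm below the slot. 10 radial teeth 36 degrees apart, 5 mm thick, 10 mm wide, tip radius 40 mm (9 mm below the cover's top), gaps down to radius 22 mm. One tooth lies along its own +z. Pushing the top teeth to the clamp's +x closes the jaw. Its screw thread holds it wherever it is left.
- jaw_face (a point): Centre of the jaw's black rubber face (60 x 30 mm), which looks to the clamp's +y. The wheel moves it 6.3 mm per tooth; it has 10 to 23 mm to go. A tooth takes 4 to 5.5 N of push while the jaw runs free; once the block meets the stop the push rises steadily: 8 to 10 N is snug, 20 N crushes the block.
- jaw: The moving jaw, 70 x 18 x 36 mm, driven only by the wheel. Origin at the foot of its rubber face, on the bed, axes as the clamp's.
- block: Wooden stamp block with a red die on top, 45 (x) by 60 (y) by 30 mm, lying loose on the clamp's bed between jaw and stop, with some free play on each side. Origin at the centre of its underside.
- pick: Pick, 94 mm long, 90 g, upright. Origin at the underside of its square steel flange (34 x 34 x 4 mm); above it a square orange handle 20 x 20 mm, up to 62 mm above the origin; below it a steel blade 5 mm thick (x) by 8 mm (y), 32 mm long. Grip the handle firmly.
- pick_tip (a point): Bottom end of the pick's blade, 32 mm under its origin.
- stand: Fixed dark wooden stand 80 x 70 x 45 mm. Origin at the centre of its underside.
- stand_hole0 (a point): Centre of the mouth of the stand's square hole, in its top face, 45 mm above its origin: 14 mm wide, 40 mm deep. The pick stands with its blade in it and the flange resting on the top face.
- mug: Bystander: aluminium mug of markers, 84 mm across, 130 mm high with the markers. Origin under its centre.
- knob_stamp: Bystander: wooden stamp 60 x 40 mm with a knob, 67 mm high. Origin under its centre.
- stamp0: Bystander: small stamp 32 x 32 x 27 mm, blue top. Origin under its centre.
- stamp1: Bystander: small stamp 45 x 30 x 27 mm, black top. Origin under its centre.
- ink_pad: Bystander: red ink pad 75 x 110 mm with an upright yellow lid, 70 mm high. Origin under the pad's centre.
- bed (a point): Middle of the bed's top face (30 mm above the clamp's origin). Beyond the block an aluminium end stop, 70 x 16 x 38 mm, is pegged across the bed: its face to -y lies 36 to 42 mm to the clamp's +y of this point; exactly where differs each time and is not measured.
Mind the look-alikes: they are no part of the job. What is meant by the pick is not black, and is the smaller of those in its own colour. Leave any pink look-alike of the block alone.

How it is judged:
By the outcome, as a careful person would: the job done as asked, in the order asked, and still so for the second after the job is handed in, with the robot touching nothing.
It also fails if it takes over 72 s, if anything falls off the work surface, if the arm or the gripper's body presses on something with over 40 N, if the wrist force passes 120 N, or if a joint passes its speed limit or range.

ROBOT

A 6-joint arm with a two-finger parallel gripper is mounted at the origin on the work surface. World frame = base frame: x ahead of the robot, y to its left, z up, the work surface at z = 0. Lengths are in m, angles in rad, forces in N, time in s.
With the tool pointing down it reaches from about 0.35 to 0.775 m from the base axis. Payload 7.3 kg.
Tool frame: the origin (TCP) lies at the very end of the fingers, on their centre line; the grasp point (between the pads) lies 19 mm behind it (robot.pinch_z is the distance from the TCP to the grasp point, in m); z points along the fingers, y is the line along which they close (so a half turn about z gives the same grasp; the last joint's range is limited). The gripper opens to 92 mm and grips with 3 to 60 N. Pads are 19 mm wide; open, the fingers measure 130 mm over their backs; the gripper's body (75 mm by 190 mm) begins 47 mm behind the grasp point.
Start: joints at [1.09, 0.342, 1.524, -0, 1.275, -0.146], TCP at [0.172, 0.496, 0.227] pointing down, gripper open.
Joint ranges: [-2.53, 2.53], [-0.77, 2.02], [0.04, 2.7], [-1, 4.14], [0.28, 2.66], [-3.11, 3.11]. Speed limits (rad/s): [2.57, 2.57, 3.14, 3.14, 3.14, 3.14].

INTERFACE

Orientations are given as [roll, pitch, yaw] about the fixed x, y, z axes, in that order (R = Rz(yaw) Ry(pitch) Rx(roll)).
In Python, from cell import robot gives the robot as it stands.
- The arm moves only by the tool move_arm, never from a script. Its argument "motion" is a list of rows, each a list of 6 numbers: the shift along the tool's x, y, z in units of 0.1 m (1.0 is 0.1 m), then the turn, a rotation vector about the tool's x, y, z in units of pi rad (1.0 is pi rad). In form: [[dx, dy, dz, rx, ry, rz], ...]. A call has 1 to 12 rows; each row is the pose to reach, as a shift and turn from the pose commanded when the call began, along the tool's axes at that moment, turning the shorter way round; what a row does not reach only later rows make up. A row lasts 1/8 s, in which the tool goes at most 62.5 mm and 10.7 degrees, less where a joint would pass 70% of its speed; a pose out of reach is approached as far as the arm can. A call with a number of a shift or a turn outside -1 to 1 is refused whole. A call with a gripper value outside its range is refused whole. "fingers" is the opening, from -1 (shut) to 1 (fully open), set as the call begins (left out, the last holds). The fingers move at their own pace and stop on an object; "newtons" is the grip in N (left out, the last holds). Time passes only in rows, so rows that repeat a pose let the fingers close. It gives the time, the measured TCP pose, the force, the opening and the grip force at its end, in the units of the state.
- robot.observe(): the state, without advancing time (a new reading comes with each control period).
- robot.read_camera(name): name is "scene" or "top" or "wrist"; returns a dict with "image" (400x640x3 uint8, red, green, blue), "range_z" (400x640 float32, m along the optical axis (not along the pixel's ray), 0 where there is no reading), "vfov" (degrees; the focal length in pixels is half the picture's height over the tangent of half this angle, whatever the lens; pixels are square), "cx", "cy" (the principal point, pixels), "k1" (the pictures are not rectified: a ray, as slopes to the right and down, at radius r is drawn at 1 + k1 r^2 times it, then the intrinsics apply), "extrinsics" (4x4, takes a point from camera to world coordinates); the wrist camera has in their place "hand_eye" (4x4, takes a point from camera to tool coordinates, whose origin is the TCP and whose axes are the flange's). Camera axes: x right, y up, looking along -z (the intrinsics and any distortion apply to the point x, -y, -z); pixel columns grow to the right and rows downward; lengths in m; the calibration is good to about 2 mm. A picture is of the moment at which its call begins: read the wrist's pose just before it.
- robot.hand_in(): hands the job in; it is judged then, once.
The state is a dict: "time": time; "qpos": joint angles; "qvel": joint speeds; "joint_efforts": joint torques, N m; "tool_pos": TCP position; "tool_rot": TCP orientation; "contact_force": force on the tool from outside, world axes, zero at the start; "torque": the same for the moment, N m; "opening": finger opening in m; "grip_force": force on a finger pad.
Only numpy, scipy, OpenCV 4.12 (cv2) and the standard library are available. Lean on these libraries where they do the work, as an engineer would, in place of code of your own. Each camera call takes 0.05 s, during which the arm holds its last target. There are 200 camera calls.

## Working session

There is one attempt and no reset: what is moved stays moved. The work goes in short steps, Python scripts to look and compute and a tool call to move; the robot and the scene stay as the last step left them, time stands still between calls to the robot, and variables do not carry over. Pictures are saved under pics/ and viewed, at most 10 in all, crops included, and the job is handed in when it is done.

Besides the shell and the picture viewer there is one more tool, called after ">>>" as name(argument=value, ...) on one line, values as JSON. move_arm: Moves the arm, as the interface text tells. Shifts and turns lie within -1 to 1; 1 stands for 0.1 m of shift or pi rad of turn. Its arguments: {"type":"object","properties":{"motion":{"type":"array"},"fingers":{"type":"number"},"newtons":{"type":"number"}},"required":["motion"]}

```bash
mkdir -p pics; ls
cat > h.py <<'E'
import numpy as np, cv2
from cell import robot
from scipy.spatial.transform import Rotation as R
def cam(name):
    s=robot.observe(); c=robot.read_camera(name)
    if 'extrinsics' in c: T=np.array(c['extrinsics'])
    else:
        W=np.eye(4); W[:3,:3]=R.from_euler('xyz',s['tool_rot']).as_matrix(); W[:3,3]=s['tool_pos']
        T=W@np.array(c['hand_eye'])
    h,w=c['range_z'].shape; f=h/2/np.tan(np.radians(c['vfov'])/2)
    K=np.array([[f,0,c['cx']],[0,f,c['cy']],[0,0,1]])
    u,v=np.meshgrid(np.arange(w),np.arange(h))
    n=cv2.undistortPoints(np.stack([u,v],-1).reshape(-1,1,2).astype(np.float64),K,np.array([c['k1'],0,0,0.]))[:,0].reshape(h,w,2)
    z=c['range_z']
    P=np.stack([n[...,0]*z,-n[...,1]*z,-z],-1)@T[:3,:3].T+T[:3,3]
    P[z==0]=np.nan
    return c['image'],P,T
def save(img,fn): cv2.imwrite('pics/'+fn,cv2.cvtColor(img,cv2.COLOR_RGB2BGR))
E
python3 - <<'E'
from h import *
for n in('top','scene'):
    im,P,T=cam(n); save(im,n+'0.png'); np.save(n+'0.npy',P); print(n,T.round(3).tolist())
print(robot.observe())
E
```

```text
pics
top [[0.019, 0.989, -0.148, 0.361], [-1.0, 0.016, -0.02, -0.007], [-0.018, 0.149, 0.989, 1.231], [0.0, 0.0, 0.0, 1.0]]
scene [[-0.296, -0.733, 0.613, 1.21], [0.955, -0.216, 0.203, 0.232], [-0.016, 0.645, 0.764, 0.945], [0.0, 0.0, 0.0, 1.0]]
{'time': 0.1, 'qpos': array([ 1.08997822e+00,  3.42628283e-01,  1.52491892e+00, -2.33938360e-05,
        1.27539341e+00, -1.45989109e-01]), 'qvel': array([ 0.00091127, -0.00271704, -0.00117389, -0.00122932,  0.00050381,
        0.0022928 ]), 'joint_efforts': array([ 2.59015542e-03, -4.32007527e+01, -2.44696587e+01,  7.20980228e-02,
        5.26655058e-02, -8.76867671e-05]), 'tool_pos': array([0.1723305 , 0.49552798, 0.22612821]), 'tool_rot': array([-3.14025577e+00, -1.73956574e-04,  2.80677036e+00]), 'contact_force': array([ 0.1524338 ,  0.40542782, -0.29852398]), 'torque': array([-0.0221402 ,  0.02213819,  0.02853757]), 'grip_force': 0.0, 'opening': 0.09197676686296687}
```

View pics/top0.png

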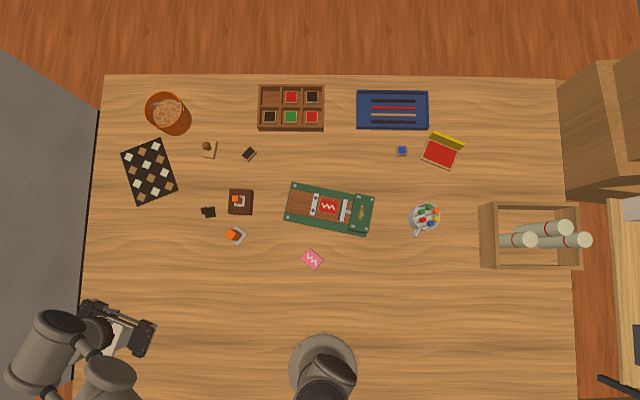

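View pics/scene0.png

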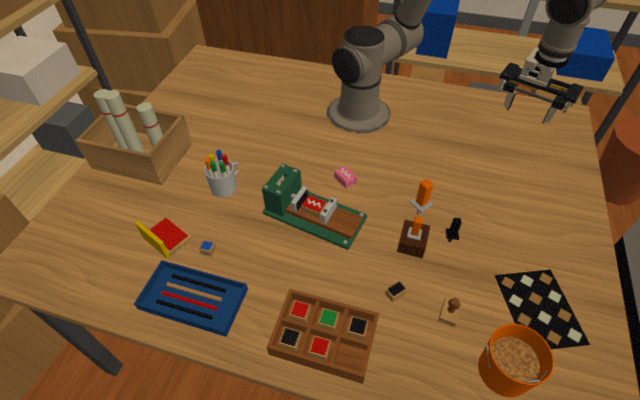

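The top view shows the stand at (240,202) holding the smaller orange pick. The larger orange look-alike is at (235,235), the clamp is at (330,209) with its cover on the right at (358,214), and a pink look-alike block is at (312,259).

Run:
```python
from h import *
c=robot.read_camera('wrist'); print(np.array(c['hand_eye']).round(3).tolist(),c['vfov'])
for n in('top','scene'):
    im=cv2.cvtColor(cv2.imread(f'pics/{n}0.png'),cv2.COLOR_BGR2HSV); P=np.load(n+'0.npy'); H,S,V=im[...,0].astype(int),im[...,1],im[...,2]
    g=(H>60)&(H<90)&(S>90)&(P[...,0]<0.65)&(np.abs(P[...,1])<.3)&(P[...,0]>.3)
    b=g&(P[...,2]<.04); t=g&(P[...,2]>.095)&(P[...,2]<.112)
    for nm,m in(('base',b),('cover',t)):
        q=P[m]; r=cv2.minAreaRect((q[:,:2]*1000).astype(np.float32)); print(n,nm,len(q),r,np.median(q[:,2]))
    o=(H>3)&(H<16)&(S>200)&(V>170)&(P[...,2]>.03)&(P[...,0]<.7)&(P[...,0]>.3)&(P[...,1]>0.05)&(P[...,1]<.45)
    k,l=cv2.connectedComponents(o.astype(np.uint8))
    for i in range(1,k):
        q=P[l==i]
        if len(q)>8: print(n,'orange',len(q),q.mean(0).round(3),q.min(0).round(3),q.max(0).round(3))
    s=(P[...,2]>.035)&(P[...,2]<.05)&(V<110)&(P[...,0]>.35)&(P[...,0]<.6)&(P[...,1]>.12)&(P[...,1]<.3)
    q=P[s]; print(n,'stand',len(q),cv2.minAreaRect((q[:,:2]*1000).astype(np.float32)))
```

```text
[[-0.0, 0.954, 0.301, 0.082], [1.0, -0.0, 0.001, -0.001], [0.001, 0.301, -0.954, -0.158], [0.0, 0.0, 0.0, 1.0]] 64.43757624445755
top base 4 ((501.7233581542969, 22.213722229003906), (211.22508239746094, 103.80079650878906), 75.48828887939453) 0.012018919513937298
top cover 1 ((526.391845703125, -145.4508056640625), (0.0, 0.0), 0.0) 0.10679069111233508
top orange 38 [0.517 0.273 0.105] [0.508 0.265 0.048] [0.526 0.295 0.111]
top orange 71 [0.407 0.275 0.129] [0.392 0.261 0.124] [0.421 0.29  0.134]
top stand 337 ((516.035888671875, 268.6912841796875), (63.00511169433594, 77.8272933959961), 89.4288330078125)
scene base 930 ((503.7540588378906, -7.349334716796875), (268.8033752441406, 129.73312377929688), 78.94076538085938) 0.012864547258991943
scene cover 514 ((468.3176574707031, -178.16259765625), (205.8327178955078, 106.32189178466797), 76.66865539550781) 0.10261569466705844
scene orange 68 [0.41  0.277 0.128] [0.393 0.264 0.12 ] [0.424 0.29  0.132]
scene orange 37 [0.519 0.274 0.105] [0.509 0.266 0.101] [0.527 0.283 0.109]
scene stand 426 ((487.89276123046875, 270.8703308105469), (60.77106475830078, 142.83462524414062), 88.75243377685547)
```

```bash
cat >> h.py <<'E'
def plan(pos,yaw,cur=None,n=1):
    # tool-frame units for target pos, pointing down with yaw; from measured pose (or cur=(pos,rot))
    s=robot.observe(); p,r=(s['tool_pos'],s['tool_rot']) if cur is None else cur
    A=R.from_euler('xyz',r); B=R.from_euler('xyz',[np.pi,0,yaw])
    d=A.inv().apply(np.array(pos)-p)/.1; w=(A.inv()*B).as_rotvec()/np.pi
    print('plan',d.round(3),w.round(4))
E
python3 -c "
from h import *
plan([.518,.274,.27],np.pi/2)"
```

```text
plan [-3.993 -0.958 -0.437] [-3.000e-04  2.000e-04  3.934e-01]
```

>>> move_arm(motion=[[-0.5,-0.12,-0.06,0,0,0],[-1,-0.24,-0.11,0,0,0],[-1,-0.24,-0.11,0,0,0]])

```text
time: 0.52
tool_pos: [0.2615, 0.4389, 0.2379]
tool_rot: [3.141, 0.001, 2.803]
contact_force: [-0.7, 0.9, -0.0]
opening: 0.0921
grip_force: 0.0
```

>>> move_arm(motion=[[-0.5,-0.12,-0.06,0,0,0],[-1,-0.24,-0.11,0,0,0],[-1,-0.24,-0.11,0,0,0]])

```text
time: 0.9
tool_pos: [0.3475, 0.3838, 0.2486]
tool_rot: [3.141, 0.0, 2.803]
contact_force: [-1.4, -0.6, -1.1]
opening: 0.0919
grip_force: 0.0
```

>>> move_arm(motion=[[-0.5,-0.12,-0.06,0,0,0],[-1,-0.24,-0.11,0,0,0],[-1,-0.24,-0.11,0,0,0]])

```text
time: 1.27
tool_pos: [0.4335, 0.3287, 0.2593]
tool_rot: [-3.142, -0.0, 2.804]
contact_force: [-0.2, -0.3, 0.0]
opening: 0.0921
grip_force: 0.0
```

>>> move_arm(motion=[[-0.5,-0.12,-0.06,0,0,0.056],[-1,-0.24,-0.11,0,0,0.112],[-1,-0.24,-0.11,0,0,0.17],[-1,-0.24,-0.11,0,0,0.225],[-1,-0.24,-0.11,0,0,0.28],[-1,-0.24,-0.11,0,0,0.34],[-1,-0.24,-0.11,0,0,0.393],[-1,-0.24,-0.11,0,0,0.393]])

```text
time: 2.28
tool_pos: [0.5173, 0.2755, 0.2704]
tool_rot: [-3.14, -0.0, 1.575]
contact_force: [1.0, -0.2, -0.4]
opening: 0.0916
grip_force: 0.0
```

Run:
```python
from h import *
s=robot.observe(); print(s['time'],s['tool_pos'],s['tool_rot'],s['qpos'])
im,P,T=cam('wrist'); save(im,'w1.png'); np.save('w1.npy',P)
H=cv2.cvtColor(im,cv2.COLOR_RGB2HSV); o=(H[...,0]>3)&(H[...,0]<16)&(H[...,1]>170)&(H[...,2]>120)&(np.hypot(P[...,0]-.518,P[...,1]-.274)<.04)
q=P[o&(P[...,2]>.1)]; print(len(q),np.median(q,0),cv2.minAreaRect((q[:,:2]*1000).astype(np.float32)))
st=(abs(P[...,2]-.045)<.004)&(H[...,2]<130)&(np.hypot(P[...,0]-.518,P[...,1]-.274)<.07)
q=P[st]; print(len(q),np.median(q[:,2]),cv2.minAreaRect((q[:,:2]*1000).astype(np.float32)))
```

```text
2.275 [0.5172651  0.27547037 0.27037272] [-3.14036551e+00 -3.60798215e-04  1.57549913e+00] [3.58192823e-01 4.29523803e-01 1.26951437e+00 7.69512403e-04
 1.44358089e+00 3.53391779e-01]
351 [0.51617358 0.27408192 0.10704546] ((517.3077392578125, 279.6404724121094), (33.885311126708984, 19.107463836669922), 85.37458038330078)
2678 0.0453504332920672 ((516.927001953125, 273.4455261230469), (70.59478759765625, 78.52068328857422), 88.81848907470703)
```

View pics/w1.png

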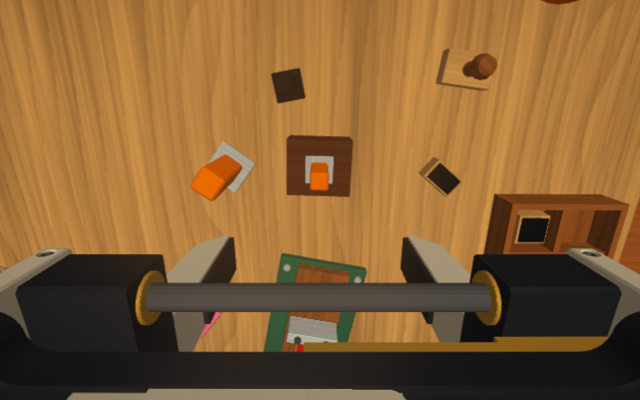

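The wrist view shows the pick's handle top at (319,182), with its grey flange on the stand at (320,165). The orange look-alike is to the left at (218,178) and the black one at (288,85).

Run:
```python
from h import *
P=np.load('w1.npy'); im=cv2.imread('pics/w1.png'); H=cv2.cvtColor(im,cv2.COLOR_BGR2HSV)
near=np.hypot(P[...,0]-.518,P[...,1]-.274)<.04
o=(H[...,0]>3)&(H[...,0]<16)&(H[...,1]>170)
q=P[o&near&(P[...,2]>.104)]; print(len(q),q.mean(0),q.min(0),q.max(0),cv2.minAreaRect((q[:,:2]*1000).astype(np.float32)))
f=near&(H[...,1]<60)&(abs(P[...,2]-.049)<.004)
q=P[f]; print(len(q),q.mean(0),q.min(0),q.max(0),cv2.minAreaRect((q[:,:2]*1000).astype(np.float32)))
k=(np.hypot(P[...,0]-.41,P[...,1]-.276)<.06)&o; q=P[k]; print('look',q.min(0),q.max(0))
q=q[q[:,2]>q[:,2].max()-.004];print(q.min(0),q.max(0))
```

```text
338 [0.51651262 0.27374524 0.1138009 ] [0.50663359 0.26238926 0.10415058] [0.5265955  0.29699265 0.36523883] ((517.4487915039062, 279.61376953125), (33.675357818603516, 19.372528076171875), 84.24055480957031)
294 [0.51642183 0.27908188 0.0492946 ] [0.50124757 0.25624742 0.0471107 ] [0.53304685 0.28924532 0.05147146] ((517.1874389648438, 272.68280029296875), (33.101131439208984, 31.640640258789062), 89.58451080322266)
look [ 0.35357332  0.2257875  -0.00162849] [0.42445584 0.29247729 0.13193637]
[0.39123265 0.25837519 0.12799707] [0.42315792 0.29106455 0.13193637]
```

>>> move_arm(motion=[[-0.02,0,0.5,0,0,0.004],[-0.02,0,1,0,0,0.004],[-0.02,0,1,0,0,0.004]], fingers=0, newtons=60)

```text
time: 2.7
tool_pos: [0.5159, 0.2715, 0.1673]
tool_rot: [-3.133, 0.003, 1.563]
contact_force: [-0.4, 0.2, -0.1]
opening: 0.0663
grip_force: 0.0
```

>>> move_arm(motion=[[0,0,0.5,0,0,0],[0,0,0.8,0,0,0],[0,0,1,0,0,0],[0,0,1.0,0,0,0]])

```text
time: 3.2
tool_pos: [0.519, 0.2723, 0.0715]
tool_rot: [-3.142, -0.0, 1.561]
contact_force: [1.1, 0.3, 0.0]
opening: 0.046
grip_force: 0.0
```

>>> move_arm(motion=[[0,0,0.02,0,0,0],[0,0,0.02,0,0,0],[0,0,0.02,0,0,0],[0,0,0.02,0,0,0],[0,0,0.02,0,0,0],[0,0,0.02,0,0,0]], fingers=-1)

```text
time: 3.95
tool_pos: [0.5191, 0.272, 0.0696]
tool_rot: [3.14, -0.001, 1.56]
contact_force: [-0.9, -0.1, 6.0]
opening: 0.0197
grip_force: 60.0
```

>>> move_arm(motion=[[0,0,-0.1,0,0,0],[0,0,-0.5,0,0,0],[0,0,-1,0,0,0],[0,0,-1,0,0,0]])

```text
time: 4.45
tool_pos: [0.5209, 0.2726, 0.1734]
tool_rot: [3.133, -0.003, 1.56]
contact_force: [1.1, 0.4, -1.2]
opening: 0.0201
grip_force: 60.0
```

Run:
```python
from h import *
s=robot.observe(); print(s['time'],s['tool_pos'],s['tool_rot'],s['contact_force'],s['opening'])
im,P,T=cam('wrist')
sc,P2,_=cam('scene'); top,P3,_=cam('top'); 
big=cv2.resize(sc[130:250,380:500],None,fx=3,fy=3,interpolation=cv2.INTER_CUBIC)
save(np.hstack([im[40:400,100:540],big]),'g1.png')
H=cv2.cvtColor(sc,cv2.COLOR_RGB2HSV)
for nm,Q in(('s',P2),('t',P3)):
    m=(np.hypot(Q[...,0]-.517,Q[...,1]-.273)<.02)&(Q[...,2]>.06)&(Q[...,2]<.14); q=Q[m]; print(nm,len(q),q.min(0) if len(q) else 0)
```

```text
4.45 [0.52093504 0.27264039 0.1733858 ] [ 3.13333072 -0.00323951  1.55971849] [ 1.09835415  0.36613069 -1.19387327] 0.020125865518803958
s 13 [0.51808491 0.27010855 0.11197031]
t 0 0
```

View pics/g1.png

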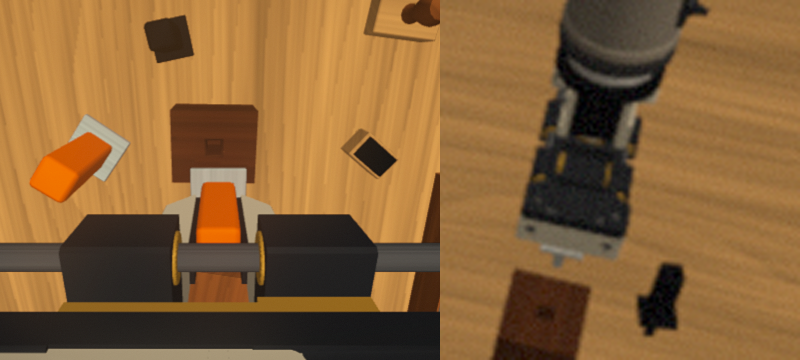

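The pick is held square and clear of the stand, whose empty hole shows at (213,147). Next I go to the clamp.

>>> move_arm(motion=[[-0.5,-0.04,-0.1,0,0,0],[-1,-0.08,-0.2,0,0,0]])

```text
time: 4.85
tool_pos: [0.5083, 0.1708, 0.1869]
tool_rot: [-3.138, 0.001, 1.561]
contact_force: [0.3, 0.1, -1.0]
opening: 0.0196
grip_force: 60.0
```

>>> move_arm(motion=[[-0.5,-0.04,-0.1,0,0,0],[-1,-0.08,-0.2,0,0,0]])

```text
time: 5.1
tool_pos: [0.4993, 0.0705, 0.2074]
tool_rot: [-3.138, 0.0, 1.56]
contact_force: [0.9, -0.0, -1.2]
opening: 0.0196
grip_force: 60.0
```

>>> move_arm(motion=[[-0.5,-0.04,-0.1,0,0,0],[-1,-0.08,-0.2,0,0,0]])

```text
time: 5.35
tool_pos: [0.4903, -0.0293, 0.2274]
tool_rot: [-3.138, -0.001, 1.56]
contact_force: [-0.0, -0.4, -2.1]
opening: 0.0199
grip_force: 60.0
```

>>> move_arm(motion=[[-0.5,-0.04,-0.1,0,0,0.03],[-1,-0.08,-0.2,0,0,0.058],[-1,-0.08,-0.2,0,0,0.058],[-1,-0.08,-0.2,0,0,0.058],[-1,-0.08,-0.2,0,0,0.058]])

```text
time: 5.98
tool_pos: [0.482, -0.1266, 0.2479]
tool_rot: [-3.14, -0.001, 1.379]
contact_force: [0.1, -0.0, -0.6]
opening: 0.0193
grip_force: 60.0
```

```bash
cat > look.py <<'E'
from h import *
import sys
s=robot.observe(); print(s['time'],s['tool_pos'],s['tool_rot'])
im,P,T=cam('wrist'); n=sys.argv[1]; save(im,n+'.png'); np.save(n+'.npy',P); np.save(n+'T.npy',T)
H=cv2.cvtColor(im,cv2.COLOR_RGB2HSV); g=(H[...,0]>60)&(H[...,0]<90)&(H[...,1]>90)
for nm,m in(('cover',g&(abs(P[...,2]-.104)<.005)),('base',g&(P[...,2]<.03)&(P[...,2]>.004))):
    q=P[m]; print(nm,len(q),q[:,2].mean(),cv2.minAreaRect((q[:,:2]*1000).astype(np.float32)))
E
python3 look.py w2
```

```text
5.975 [ 0.4820019  -0.1265542   0.24785691] [-3.13976619e+00 -7.77612214e-04  1.37928497e+00]
cover 1527 0.10429079072521592 ((493.2774658203125, -108.46733856201172), (49.028160095214844, 81.86226654052734), 79.11813354492188)
base 145 0.01437423200208584 ((504.34515380859375, -114.15071868896484), (107.78204345703125, 40.361175537109375), 34.390743255615234)
```

View pics/w2.png

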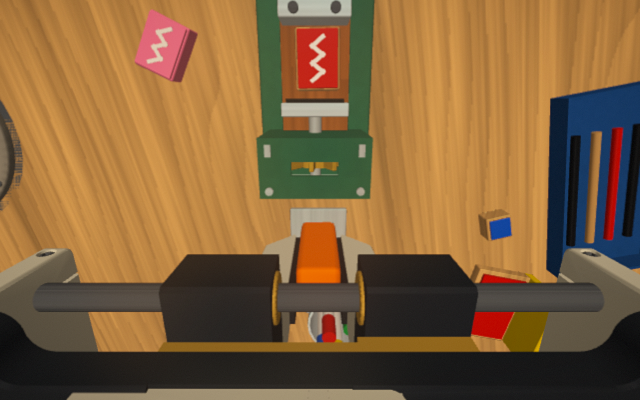

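The cover's top spans about (258–372, 131–198) with its slot at (315,168). The block's red die is at (318,57), the jaw face at (314,108) and the end stop at (314,8). I'll measure the slot, the teeth and the gaps.

```bash
cat > slot.py <<'E'
from h import *
import sys
n=sys.argv[1]; im=cv2.imread(f'pics/{n}.png'); P=np.load(n+'.npy'); T=np.load(n+'T.npy')
c=robot.read_camera('wrist'); h,w=im.shape[:2]; f=h/2/np.tan(np.radians(c['vfov'])/2)
K=np.array([[f,0,c['cx']],[0,f,c['cy']],[0,0,1]])
def ray(px,z):
    q=cv2.undistortPoints(np.array(px,float).reshape(-1,1,2),K,np.array([c['k1'],0,0,0.]))[:,0]
    d=np.c_[q[:,0],-q[:,1],-np.ones(len(q))]@T[:3,:3].T
    return T[:3,3]+d*((z-T[2,3])/d[:,2])[:,None]
H=cv2.cvtColor(im,cv2.COLOR_BGR2HSV)
top=(np.abs(P[...,2]-.104)<.006)
m=top.astype(np.uint8); cs,hi=cv2.findContours(m,cv2.RETR_CCOMP,cv2.CHAIN_APPROX_NONE)
for i,k in enumerate(cs):
    a=cv2.contourArea(k)
    if a>250:
        W=ray(k[:,0],.104)[:,:2]*1000; print('hole' if hi[0][i][3]>=0 else 'outer',a,cv2.boundingRect(k),cv2.minAreaRect(W.astype(np.float32)))
E
python3 slot.py w2
python3 - <<'E'
import cv2
im=cv2.imread('pics/w2.png'); a=cv2.resize(im[125:205,250:380],None,fx=6,fy=6,interpolation=cv2.INTER_CUBIC); cv2.imwrite('pics/w2c.png',a)
E
```

```text
outer 6868.0 (256, 137, 117, 62) ((479.9555358886719, -110.82319641113281), (60.29848861694336, 110.1505126953125), 79.04563903808594)
hole 670.0 (290, 161, 49, 15) ((480.168212890625, -110.52633666992188), (13.836597442626953, 46.83712387084961), 79.0346450805664)
```

View pics/w2c.png

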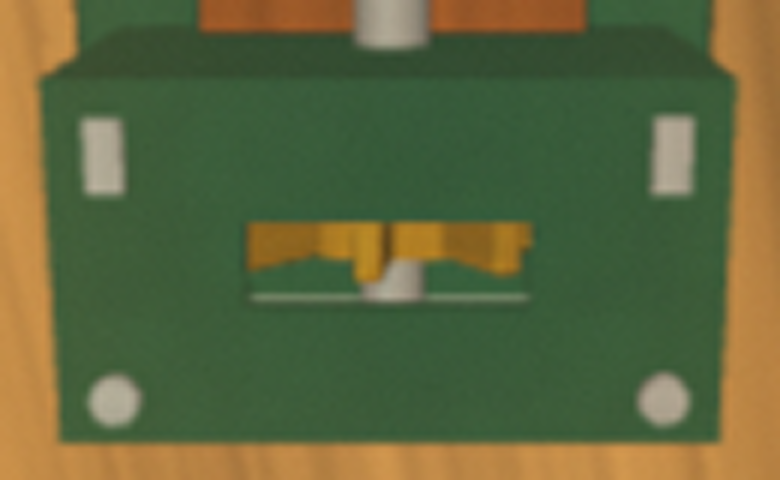

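The zoomed crop shows the slot with one tooth tip just left of its centre (crop x≈370 against a slot centre of 389) and the next tooth at x≈506. There is an open gap to the left of the first tooth. Now I compute the free travel and the insertion pose.

Run:
```python
from h import *
P=np.load('w2.npy'); a=-0.1913; ex=np.array([np.cos(a),np.sin(a)]); ey=np.array([-ex[1],ex[0]]); S=np.array([.4801,-.1107])
D=P[...,:2]-S; X=D@ex; Y=D@ey-.1
prev=None
for col in(318,):
  for r in range(0,135):
    z=P[r,col,2]
    print(r,f'{X[r,col]*1e3:.0f} {Y[r,col]*1e3:.1f} {z*1e3:.0f}',end=' | ')
print()
for x in(-.012,0): plan([*(S+ex*x),.17],np.pi/2+a)
```

```text
0 4 52.7 67 | 1 4 51.9 67 | 2 4 50.8 68 | 3 4 49.8 69 | 4 4 49.1 68 | 5 4 48.5 67 | 6 4 47.5 68 | 7 4 46.7 68 | 8 4 45.4 70 | 9 4 45.0 68 | 10 4 43.7 70 | 11 4 43.6 67 | 12 4 42.5 68 | 13 4 41.8 68 | 14 4 41.0 67 | 15 4 39.7 69 | 16 4 39.1 68 | 17 4 38.5 67 | 18 4 38.9 61 | 19 4 38.7 58 | 20 4 38.9 53 | 21 4 38.9 49 | 22 4 38.7 45 | 23 4 39.3 38 | 24 4 39.1 34 | 25 4 39.2 29 | 26 4 38.2 29 | 27 4 32.1 56 | 28 4 30.2 61 | 29 4 29.6 60 | 30 4 28.7 60 | 31 4 27.8 60 | 32 4 27.1 59 | 33 4 25.8 61 | 34 4 25.0 61 | 35 4 24.2 60 | 36 4 23.2 61 | 37 4 22.5 60 | 38 4 21.4 61 | 39 4 20.6 61 | 40 4 19.7 61 | 41 4 18.6 62 | 42 4 17.7 62 | 43 4 17.0 60 | 44 4 16.3 59 | 45 4 15.4 59 | 46 4 14.3 60 | 47 4 13.4 60 | 48 4 12.5 60 | 49 4 11.8 59 | 50 4 10.6 61 | 51 4 9.6 61 | 52 4 9.0 59 | 53 4 7.8 61 | 54 4 7.1 59 | 55 4 5.9 62 | 56 4 5.2 60 | 57 4 4.4 59 | 58 4 3.3 60 | 59 4 2.2 62 | 60 4 1.5 60 | 61 4 0.6 60 | 62 4 -0.3 60 | 63 4 -1.3 60 | 64 4 -2.2 60 | 65 4 -3.2 60 | 66 4 -4.3 62 | 67 4 -5.1 61 | 68 4 -6.2 62 | 69 4 -7.0 61 | 70 4 -7.9 61 | 71 4 -8.8 59 | 72 4 -9.9 62 | 73 4 -10.8 62 | 74 4 -11.7
[... 409 characters left out ...]
 4 -37.0 64 | 101 4 -38.0 64 | 102 4 -38.9 66 | 103 4 -39.9 68 | 104 4 -40.9 69 | 105 4 -41.8 68 | 106 4 -42.9 67 | 107 4 -43.8 68 | 108 4 -44.8 68 | 109 4 -45.9 66 | 110 4 -46.8 68 | 111 4 -47.8 67 | 112 4 -48.8 68 | 113 4 -49.8 68 | 114 4 -50.8 67 | 115 4 -51.8 67 | 116 4 -52.9 66 | 117 4 -54.5 56 | 118 4 -55.4 58 | 119 4 -56.6 55 | 120 4 -57.6 56 | 121 4 -58.6 56 | 122 4 -59.7 57 | 123 4 -60.8 55 | 124 4 -61.8 56 | 125 4 -62.8 57 | 126 4 -63.8 57 | 127 4 -65.0 55 | 128 4 -66.1 56 | 129 4 -67.1 56 | 130 4 -68.1 56 | 131 4 -69.3 55 | 132 4 -70.4 55 | 133 4 -70.3 66 | 134 4 -70.6 73 | 
plan [ 0.152 -0.171  0.783] [-0.0003 -0.0001 -0.    ]
plan [ 0.152 -0.051  0.783] [-0.0003 -0.0001 -0.    ]
```

Run:
```python
from h import *
P=np.load('w2.npy'); im=cv2.imread('pics/w2.png').astype(int)
t=np.array([.482,-.1266,.2479]); A=R.from_euler('xyz',[np.pi,0,1.3793])
Q=A.inv().apply((P-t).reshape(-1,3)).reshape(P.shape)*1000
for r in range(203,222,1): print(r,Q[r,305].round(1),Q[r,335].round(1))
r=215
for c in list(range(284,296))+list(range(342,352)): print(c,Q[r,c].round(1),im[r,c])
```

```text
203 [-55.2 -18.7 248.4] [-54.4  21.7 246.1]
204 [-56.  -18.7 246.3] [-56.3  21.8 247.5]
205 [-58.  -18.8 248.2] [-57.8  21.8 247.6]
206 [-59.  -18.7 246.8] [-59.2  21.8 247.5]
207 [17.1 -8.6 24.2] [17.   9.6 24.4]
208 [17.6 -8.5 21. ] [17.3  9.5 21.9]
209 [17.1 -8.5 20.7] [17.2  9.4 20.3]
210 [16.3 -8.5 20.9] [16.4  9.5 20.8]
211 [15.8 -8.5 20.7] [16.1  9.4 19.8]
212 [15.3 -8.5 20.4] [15.8  9.4 19. ]
213 [14.9 -8.5 19.7] [14.7  9.5 20.3]
214 [14.2 -8.5 19.7] [14.2  9.5 19.9]
215 [13.1 -8.6 20.9] [13.5  9.5 20.1]
216 [12.5 -8.6 20.9] [12.7  9.5 20.3]
217 [12.4 -8.5 19.5] [12.1  9.5 20.3]
218 [11.7 -8.5 19.6] [11.1  9.6 21.2]
219 [11.2 -8.5 19.4] [10.4  9.6 21.3]
220 [10.1 -8.6 20.5] [10.   9.6 20.8]
221 [ 9.8 -8.5 19.6] [ 9.5  9.6 20.4]
284 [-72.4 -47.6 248. ] [ 67 129 183]
285 [-72.5 -46.3 248.2] [ 67 130 185]
286 [-72.  -44.8 247. ] [ 68 130 185]
287 [-72.2 -43.5 247.6] [ 67 130 185]
288 [-72.1 -42.1 247.1] [ 66 130 185]
289 [-72.  -40.7 246.9] [ 68 121 170]
290 [ 13.2 -17.6  20.7] [109 138 161]
291 [ 13.2 -17.   20.8] [144 164 173]
292 [ 13.3 -16.4  20.6] [148 168 176]
293 [ 13.7 -15.7  19.5] [145 166 173]
294 [ 13.1 -15.2  21.2] [145 165 172]
295 [ 13.6 -14.5  19.8] [144 164 173]
342 [13.5 13.7 20.1] [149 170 180]
343 [13.7 14.2 19.4] [147 168 179]
344 [13.5 14.9 19.9] [148 167 178]
345 [13.2 15.6 20.9] [136 156 167]
346 [-72.6  37.1 248.6] [101 142 178]
347 [-72.1  38.4 247.4] [ 74 139 195]
348 [-72.7  39.9 248.8] [ 72 141 198]
349 [-72.   41.1 247.1] [ 75 142 199]
350 [-72.   42.4 247. ] [ 72 140 195]
351 [-72.1  43.8 247.3] [ 71 136 190]
```

>>> move_arm(motion=[[0.15,-0.16,0.3,0,0,0],[0.15,-0.16,0.75,0,0,0],[0.15,-0.16,0.75,0,0,0],[0.15,-0.16,0.75,0,0,0]])

```text
time: 6.58
tool_pos: [0.4704, -0.1101, 0.1751]
tool_rot: [3.14, 0.0, 1.378]
contact_force: [0.7, 0.4, -0.7]
opening: 0.0197
grip_force: 60.0
```

```bash
python3 look.py w3; python3 slot.py w3
python3 - <<'E'
from h import *
a=-0.1913; ex=np.array([np.cos(a),np.sin(a)]); ey=np.array([-ex[1],ex[0]]); S=np.array([.4801,-.1107])
s=robot.observe(); p=s['tool_pos']; A=R.from_euler('xyz',s['tool_rot'])
c=A.apply([.0003,-.0009,0.0565])+p; d=c[:2]-S; print('tip in slot frame x,y,z',d@ex,d@ey,c[2])
im=cv2.imread('pics/w3.png'); cv2.imwrite('pics/w3c.png',cv2.resize(im[100:300,220:420],None,fx=3,fy=3))
E
```

```text
6.575 [ 0.47041129 -0.11009264  0.17506496] [3.13974499e+00 2.83485672e-04 1.37804981e+00]
cover 5016 0.10431069046212729 ((481.5746765136719, -110.4067153930664), (59.65944290161133, 107.66592407226562), 78.3078384399414)
base 427 0.014362732580047156 ((501.79205322265625, -44.896881103515625), (189.0626220703125, 106.46190643310547), 80.99983978271484)
outer 7976.0 (257, 166, 150, 77) ((480.22515869140625, -110.22531127929688), (61.359615325927734, 110.17130279541016), 79.0708236694336)
tip in slot frame x,y,z -0.010056238856652385 -0.001228751625928274 0.11895292263111254
```

View pics/w3c.png

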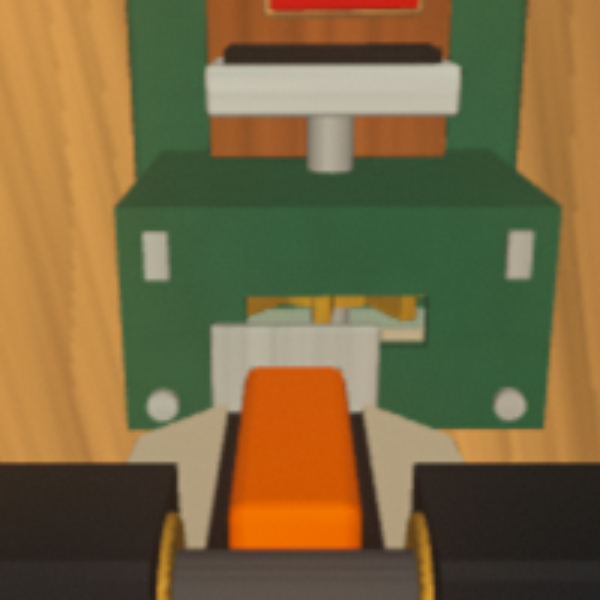

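The flange hovers over the slot's left part, with its front edge at crop (295,330), and the tooth shows at (322,308) as predicted. I descend into the gap in small rows.

>>> move_arm(motion=[[0.01,-0.015,0,0,0,0],[0.01,-0.015,0.08,0,0,0],[0.01,-0.015,0.16,0,0,0],[0.01,-0.015,0.22,0,0,0],[0.01,-0.015,0.22,0,0,0]])

```text
time: 7.3
tool_pos: [0.4678, -0.1086, 0.151]
tool_rot: [-3.14, -0.0, 1.377]
contact_force: [-0.2, 0.7, -0.2]
opening: 0.0197
grip_force: 60.0
```

>>> move_arm(motion=[[0,0,0.04,0,0,0],[0,0,0.08,0,0,0],[0,0,0.12,0,0,0],[0,0,0.145,0,0,0],[0,0,0.145,0,0,0]])

```text
time: 7.92
tool_pos: [0.4681, -0.1087, 0.137]
tool_rot: [-3.141, -0.0, 1.377]
contact_force: [0.7, -0.3, -0.7]
opening: 0.0199
grip_force: 60.0
```

```bash
cat > tip.py <<'E'
from h import *
a=-0.1913; ex=np.array([np.cos(a),np.sin(a)]); ey=np.array([-ex[1],ex[0]]); S=np.array([.4801,-.1107])
ss=[robot.observe()]
s=ss[0]; p=s['tool_pos']; A=R.from_euler('xyz',s['tool_rot'])
c=A.apply([.0003,-.0009,0.0565])+p; d=c[:2]-S; F=s['contact_force']
print(f"t {s['time']:.2f} tip x {d@ex*1e3:.1f} y {d@ey*1e3:.1f} z {c[2]*1e3:.1f} F {F[:2]@ex:.1f} {F[:2]@ey:.1f} {F[2]:.1f} open {s['opening']*1e3:.1f}")
E
python3 tip.py
```

```text
t 7.92 tip x -13.1 y -0.0 z 80.5 F 0.7 -0.1 -0.7 open 19.9
```

>>> move_arm(motion=[[0,0.02,0,0,0,0],[0,0.04,0,0,0,0],[0,0.06,0,0,0,0],[0,0.08,0,0,0,0],[0,0.1,0,0,0,0]])

```text
time: 8.55
tool_pos: [0.4773, -0.1104, 0.1371]
tool_rot: [-3.14, -0.0, 1.378]
contact_force: [-5.7, 1.0, 3.8]
opening: 0.0194
grip_force: 60.0
```

>>> move_arm(motion=[[0,0.02,0,0,0,0],[0,0.04,0,0,0,0],[0,0.06,0,0,0,0],[0,0.08,0,0,0,0],[0,0.1,0,0,0,0],[0,0.12,0,0,0,0],[0,0.14,0,0,0,0]])

```text
time: 9.43
tool_pos: [0.4896, -0.1127, 0.1359]
tool_rot: [-3.136, -0.001, 1.378]
contact_force: [-7.2, 1.1, -1.9]
opening: 0.0194
grip_force: 60.0
```

```bash
python3 tip.py
```

```text
t 9.43 tip x 8.5 y 0.2 z 79.5 F -7.2 -0.2 -1.9 open 19.4
```

>>> move_arm(motion=[[0,0.02,0,0,0,0],[0,0.03,0,0,0,0],[0,0.03,0,0,0,0]])

```text
time: 9.8
tool_pos: [0.493, -0.1133, 0.1361]
tool_rot: [-3.137, -0.001, 1.378]
contact_force: [-6.7, 0.6, -0.7]
opening: 0.0196
grip_force: 60.0
```

>>> move_arm(motion=[[0,-0.02,0,0,0,0],[0,-0.03,0,0,0,0],[0,-0.03,-0.1,0,0,0],[0,-0.03,-0.25,0,0,0],[0,-0.03,-0.38,0,0,0],[0,-0.2,-0.38,0,0,0],[0,-0.3,-0.38,0,0,0],[0,-0.3,-0.38,0,0,0]])

```text
time: 10.8
tool_pos: [0.465, -0.1081, 0.1756]
tool_rot: [3.141, -0.0, 1.377]
contact_force: [0.7, -0.1, -0.9]
opening: 0.0195
grip_force: 60.0
```

```bash
python3 tip.py; python3 look.py w4
python3 - <<'E'
from h import *
P=np.load('w4.npy'); a=-0.1913; ex=np.array([np.cos(a),np.sin(a)]); ey=np.array([-ex[1],ex[0]]); S=np.array([.4801,-.1107])
D=P[...,:2]-S; X=D@ex; Y=D@ey-.1;Z=P[...,2]
m=(abs(X)<.02)&(Z>.055)&(Z<.075)&(Y>-.065)&(Y<.06); print(np.histogram(Y[m]*1e3,np.arange(-62,60,3)))
im=cv2.imread('pics/w4.png'); a=im[100:240,210:410]; cv2.imwrite('pics/w4c.png',cv2.resize(a,None,fx=4,fy=4,interpolation=cv2.INTER_CUBIC))
E
```

```text
t 10.80 tip x -16.2 y -0.1 z 119.1 F 0.7 0.0 -0.9 open 19.5
10.8 [ 0.46499732 -0.10814536  0.17559683] [ 3.14099698e+00 -3.22129480e-05  1.37717498e+00]
cover 5036 0.1043421205730087 ((490.8306579589844, -112.62653350830078), (59.892555236816406, 87.54180908203125), 79.25723266601562)
base 446 0.014294823261717077 ((503.6673889160156, -19.716758728027344), (148.37887573242188, 104.8833999633789), 85.3194808959961)
(array([ 45,  37,  44,  37,  47,  98, 193, 196, 164, 187, 187, 109, 180,
       189, 189, 160, 175, 189, 195, 195, 195, 196, 196, 200, 209, 217,
       206, 204, 205, 217, 227,  58,   0, 306, 263, 262, 220,   0,   0,
         0]), array([-62, -59, -56, -53, -50, -47, -44, -41, -38, -35, -32, -29, -26,
       -23, -20, -17, -14, -11,  -8,  -5,  -2,   1,   4,   7,  10,  13,
        16,  19,  22,  25,  28,  31,  34,  37,  40,  43,  46,  49,  52,
        55,  58]))
```

View pics/w4c.png

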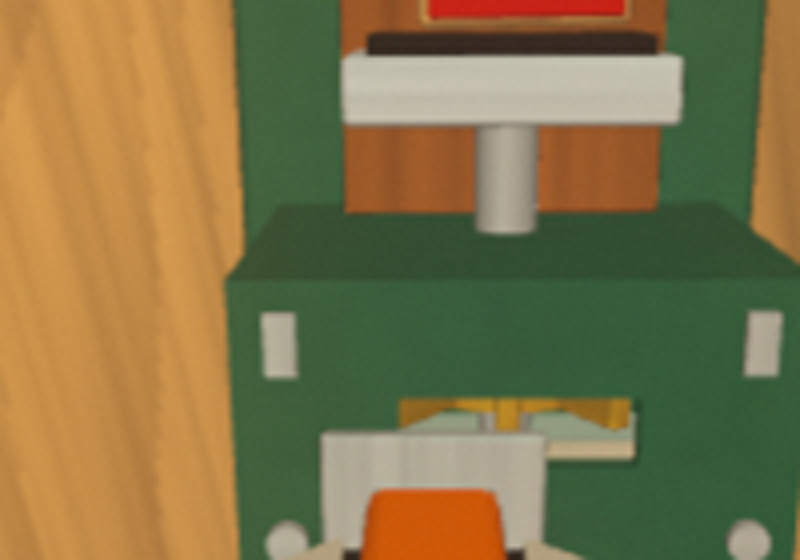

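The jaw has advanced about 7 mm, with its face edge at crop y≈45, and a tooth is back near the slot centre at (508,412). About 7 mm of travel remains. I start the second stroke.

>>> move_arm(motion=[[0,0.04,0,0,0,0],[0,0.04,0.08,0,0,0],[0,0.04,0.16,0,0,0],[0,0.04,0.24,0,0,0],[0,0.04,0.32,0,0,0],[0,0.04,0.38,0,0,0],[0,0.04,0.38,0,0,0]])

```text
time: 11.72
tool_pos: [0.4689, -0.1088, 0.1367]
tool_rot: [-3.141, -0.0, 1.377]
contact_force: [0.2, -0.7, -0.9]
opening: 0.0196
grip_force: 60.0
```

```bash
python3 tip.py
```

```text
t 11.72 tip x -12.3 y 0.0 z 80.2 F 0.3 -0.6 -0.9 open 19.6
```

>>> move_arm(motion=[[0,0.02,0,0,0,0],[0,0.04,0,0,0,0],[0,0.06,0,0,0,0],[0,0.08,0,0,0,0],[0,0.1,0,0,0,0],[0,0.12,0,0,0,0]])

```text
time: 12.48
tool_pos: [0.4797, -0.1109, 0.1371]
tool_rot: [-3.138, -0.0, 1.378]
contact_force: [-6.6, 0.3, 3.6]
opening: 0.0198
grip_force: 60.0
```

>>> move_arm(motion=[[0,0.02,0,0,0,0],[0,0.04,0,0,0,0],[0,0.06,0,0,0,0]])

```text
time: 12.85
tool_pos: [0.4852, -0.112, 0.1366]
tool_rot: [-3.137, -0.0, 1.378]
contact_force: [-6.6, 1.3, 0.5]
opening: 0.0197
grip_force: 60.0
```

>>> move_arm(motion=[[0,0.01,0,0,0,0],[0,0.02,0,0,0,0],[0,0.03,0,0,0,0]])

```text
time: 13.22
tool_pos: [0.4876, -0.1124, 0.1361]
tool_rot: [-3.136, -0.001, 1.378]
contact_force: [-7.0, 1.4, -1.5]
opening: 0.0196
grip_force: 60.0
```

```bash
python3 tip.py
```

```text
t 13.22 tip x 6.5 y 0.1 z 79.6 F -7.1 0.1 -1.5 open 19.6
```

>>> move_arm(motion=[[0,0.01,0,0,0,0],[0,0.02,0,0,0,0],[0,0.03,0,0,0,0]])

```text
time: 13.6
tool_pos: [0.4902, -0.1128, 0.1359]
tool_rot: [-3.135, -0.001, 1.378]
contact_force: [-7.0, 0.7, -0.8]
opening: 0.02
grip_force: 60.0
```

>>> move_arm(motion=[[0,0.01,0,0,0,0],[0,0.02,0,0,0,0]])

```text
time: 13.85
tool_pos: [0.4923, -0.1132, 0.136]
tool_rot: [-3.135, -0.001, 1.378]
contact_force: [-6.6, 2.0, -1.2]
opening: 0.0197
grip_force: 60.0
```

>>> move_arm(motion=[[0,0.01,0,0,0,0],[0,0.02,0,0,0,0]])

```text
time: 14.1
tool_pos: [0.4944, -0.1136, 0.1361]
tool_rot: [-3.136, -0.001, 1.378]
contact_force: [-7.2, 1.0, -1.3]
opening: 0.0196
grip_force: 60.0
```

```bash
python3 tip.py
```

```text
t 14.10 tip x 13.4 y 0.3 z 79.6 F -7.3 -0.4 -1.3 open 19.6
```

```bash
cat > gap.py <<'E'
from h import *
im,P,T=cam('wrist'); a=-0.1913; ex=np.array([np.cos(a),np.sin(a)]); ey=np.array([-ex[1],ex[0]]); S=np.array([.4801,-.1107])
D=P[...,:2]-S; X=D@ex; Y=D@ey-.1;Z=P[...,2]
for nm,lo,hi in(('jaw',-.06,0),('block',-.06,.036),('stop',.0,.06)):
    zz={'jaw':(.064,.071),'block':(.057,.0625),'stop':(.064,.071)}[nm]
    m=(abs(X)<.018)&(Z>zz[0])&(Z<zz[1])&(Y>lo)&(Y<hi); y=Y[m]*1e3; print(nm,m.sum(),np.percentile(y,[1,99]).round(1))
m=(abs(X)<.018)&(Z>.026)&(Z<.034)&(Y<.04)&(Y>-.04); print('bed gap',m.sum(),np.histogram(Y[m]*1e3,np.arange(-40,41,2)))
E
python3 gap.py
```

```text
jaw 1353 [-39.2 -21.7]
block 4716 [-52.4  35.4]
stop 128 [38.5 39.4]
bed gap 0 (array([0, 0, 0, 0, 0, 0, 0, 0, 0, 0, 0, 0, 0, 0, 0, 0, 0, 0, 0, 0, 0, 0,
       0, 0, 0, 0, 0, 0, 0, 0, 0, 0, 0, 0, 0, 0, 0, 0, 0, 0]), array([-40, -38, -36, -34, -32, -30, -28, -26, -24, -22, -20, -18, -16,
       -14, -12, -10,  -8,  -6,  -4,  -2,   0,   2,   4,   6,   8,  10,
        12,  14,  16,  18,  20,  22,  24,  26,  28,  30,  32,  34,  36,
        38,  40]))
```

>>> move_arm(motion=[[0,0.005,0,0,0,0],[0,0.01,0,0,0,0]])

```text
time: 14.4
tool_pos: [0.4956, -0.1138, 0.1362]
tool_rot: [-3.136, -0.001, 1.378]
contact_force: [-6.7, 1.1, -0.8]
opening: 0.0196
grip_force: 60.0
```

>>> move_arm(motion=[[0,0.005,0,0,0,0],[0,0.01,0,0,0,0]])

```text
time: 14.65
tool_pos: [0.4959, -0.1139, 0.1361]
tool_rot: [-3.134, -0.001, 1.378]
contact_force: [-8.8, 1.1, 1.0]
opening: 0.02
grip_force: 60.0
```

```bash
python3 tip.py; python3 gap.py | head -1
```

```text
t 14.65 tip x 14.8 y 0.3 z 79.6 F -8.9 -0.6 1.0 open 20.0
jaw 1314 [-38.5 -21.7]
```

>>> move_arm(motion=[[0,0.005,0,0,0,0],[0,0.01,0,0,0,0]])

```text
time: 14.95
tool_pos: [0.4963, -0.1139, 0.136]
tool_rot: [-3.133, -0.001, 1.378]
contact_force: [-11.1, 1.5, 2.1]
opening: 0.0198
grip_force: 60.0
```

```bash
python3 tip.py
```

```text
t 14.95 tip x 15.1 y 0.3 z 79.5 F -11.2 -0.6 2.1 open 19.8
```

```bash
python3 - <<'E'
from h import *
F=[]
for i in range(6): robot.read_camera('top'); F.append(robot.observe()['contact_force'])
print(np.round(F,1).tolist(),np.mean(F,0))
E
python3 gap.py
```

```text
[[-9.8, 1.8, 1.6], [-9.9, 1.7, 2.2], [-10.7, 1.7, 1.6], [-9.8, 2.1, 1.7], [-10.8, 1.7, 1.3], [-10.4, 1.4, 2.0]] [-10.22886465   1.74875931   1.72990862]
jaw 1305 [-39.1 -21.7]
block 4642 [-53.1  35.4]
stop 131 [38.4 39.6]
bed gap 0 (array([0, 0, 0, 0, 0, 0, 0, 0, 0, 0, 0, 0, 0, 0, 0, 0, 0, 0, 0, 0, 0, 0,
       0, 0, 0, 0, 0, 0, 0, 0, 0, 0, 0, 0, 0, 0, 0, 0, 0, 0]), array([-40, -38, -36, -34, -32, -30, -28, -26, -24, -22, -20, -18, -16,
       -14, -12, -10,  -8,  -6,  -4,  -2,   0,   2,   4,   6,   8,  10,
        12,  14,  16,  18,  20,  22,  24,  26,  28,  30,  32,  34,  36,
        38,  40]))
```

The push on the tooth works out at about 9 N normal to its flank, against about 4.9 N when running free, so the clamp is snug. I back off, lift out and return.

>>> move_arm(motion=[[0,-0.02,0,0,0,0],[0,-0.04,0,0,0,0],[0,-0.04,-0.15,0,0,0],[0,-0.04,-0.3,0,0,0],[0,-0.04,-0.5,0,0,0],[0,-0.04,-0.8,0,0,0],[0,-0.04,-0.8,0,0,0]])

```text
time: 16.18
tool_pos: [0.4975, -0.1148, 0.2205]
tool_rot: [3.134, 0.001, 1.377]
contact_force: [0.7, 0.2, -1.5]
opening: 0.02
grip_force: 60.0
```

```bash
python3 tip.py; python3 -c "
from h import *
plan([.519,.272,.2],1.56)"; python3 gap.py|head -3
```

```text
t 16.18 tip x 17.4 y -0.5 z 164.0 F 0.6 0.3 -1.5 open 20.0
plan [ 3.838 -0.534  0.197] [ 0.0023  0.0006 -0.0581]
jaw 737 [-39.1 -21.7]
block 2514 [-54.2  35.4]
stop 807 [38.7 54.4]
```

>>> move_arm(motion=[[0.48,-0.07,0,0,0,0],[0.96,-0.134,0,0,0,0]])

```text
time: 16.48
tool_pos: [0.5006, -0.0166, 0.2164]
tool_rot: [-3.141, -0.0, 1.375]
contact_force: [0.8, -0.1, -1.3]
opening: 0.0195
grip_force: 60.0
```

>>> move_arm(motion=[[0.48,-0.07,0,0,0,0],[0.96,-0.134,0,0,0,0]])

```text
time: 16.73
tool_pos: [0.5058, 0.0809, 0.2164]
tool_rot: [-3.141, 0.0, 1.377]
contact_force: [0.7, -0.6, -0.2]
opening: 0.0199
grip_force: 60.0
```

>>> move_arm(motion=[[0.48,-0.07,0,0,0,0],[0.96,-0.134,0,0,0,0]])

```text
time: 16.98
tool_pos: [0.5111, 0.1777, 0.2163]
tool_rot: [-3.141, 0.0, 1.377]
contact_force: [1.0, 0.1, 0.3]
opening: 0.0196
grip_force: 60.0
```

>>> move_arm(motion=[[0.48,-0.07,0.1,0,0,-0.03],[0.96,-0.134,0.2,0,0,-0.058],[0.96,-0.134,0.2,0,0,-0.058],[0.96,-0.134,0.2,0,0,-0.058],[0.96,-0.134,0.2,0,0,-0.058]])

```text
time: 17.6
tool_pos: [0.517, 0.2719, 0.1973]
tool_rot: [3.142, 0.0, 1.558]
contact_force: [-0.2, -0.1, 0.2]
opening: 0.0195
grip_force: 60.0
```

```bash
cat > st.py <<'E'
from h import *
s=robot.observe(); t=s['tool_pos']; A=R.from_euler('xyz',s['tool_rot']); im,P,T=cam('wrist'); save(im,'w5.png')
print(s['time'],t,s['tool_rot'])
H=cv2.cvtColor(im,cv2.COLOR_RGB2HSV)
q=P[(abs(P[...,2]-.045)<.004)&(H[...,2]<130)&(np.hypot(P[...,0]-.518,P[...,1]-.274)<.07)]
print('stand',len(q),cv2.minAreaRect((q[:,:2]*1000).astype(np.float32)),q.max(0))
Q=A.inv().apply((P-t).reshape(-1,3)).reshape(P.shape)*1000
f=(H[...,1]<70)&(abs(Q[...,2]-20.3)<3)&(abs(Q[...,1])<25)&(Q[...,0]<25)&(Q[...,0]>10.5)
print('flange tool',f.sum(),Q[f].min(0),Q[f].max(0))
plan([.519,.272,.09],1.56)
E
python3 st.py
```

```text
17.6 [0.51703497 0.27185879 0.19731754] [3.14152199e+00 1.84515586e-04 1.55781109e+00]
stand 4832 ((516.6259765625, 273.54351806640625), (70.06734466552734, 79.3329849243164), 88.59362030029297) [0.55703385 0.30933933 0.04802538]
flange tool 664 [ 10.51374952 -17.69058691  18.21787292] [18.09343629 15.41838485 22.54830805]
plan [0.002 0.018 1.075] [ 0.0001 -0.     -0.0007]
```

View pics/w5.png

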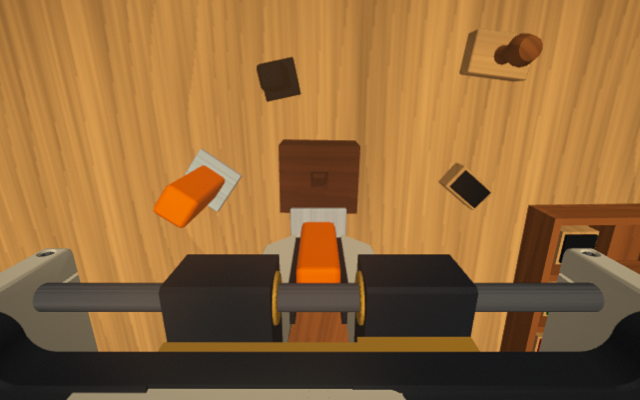

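The empty stand hole shows at (319,180), and the pick is still square in the fingers. I lower it into the hole.

>>> move_arm(motion=[[0.007,0.01,0.3,0,0,0],[0.007,0.01,0.6,0,0,0],[0.007,0.01,0.8,0,0,0],[0.007,0.01,0.9,0,0,0],[0.007,0.01,0.9,0,0,0]])

```text
time: 18.27
tool_pos: [0.5179, 0.2731, 0.1072]
tool_rot: [-3.141, 0.0, 1.559]
contact_force: [0.6, 0.4, -1.1]
opening: 0.0197
grip_force: 60.0
```

>>> move_arm(motion=[[0,0,0.1,0,0,0],[0,0,0.2,0,0,0],[0,0,0.28,0,0,0],[0,0,0.34,0,0,0],[0,0,0.36,0,0,0],[0,0,0.36,0,0,0]])

```text
time: 19.02
tool_pos: [0.5179, 0.2737, 0.0712]
tool_rot: [-3.142, -0.0, 1.56]
contact_force: [0.2, 0.2, -0.2]
opening: 0.0198
grip_force: 60.0
```

>>> move_arm(motion=[[0,0,0.01,0,0,0],[0,0,0.015,0,0,0],[0,0,0.015,0,0,0]])

```text
time: 19.4
tool_pos: [0.5179, 0.2737, 0.0698]
tool_rot: [3.141, -0.0, 1.56]
contact_force: [0.4, 0.2, -0.7]
opening: 0.0196
grip_force: 60.0
```

>>> move_arm(motion=[[0,0,0.005,0,0,0],[0,0,0.008,0,0,0],[0,0,0.008,0,0,0]])

```text
time: 19.77
tool_pos: [0.518, 0.2737, 0.0696]
tool_rot: [3.141, -0.0, 1.56]
contact_force: [-1.1, -0.9, 5.1]
opening: 0.0196
grip_force: 60.0
```

Seated, with 5 N of contact. I open part way and rise straight up.

>>> move_arm(motion=[[0,0,0,0,0,0],[0,0,0,0,0,0],[0,0,0,0,0,0],[0,0,0,0,0,0],[0,0,0,0,0,0],[0,0,0,0,0,0]], fingers=0.0)

```text
time: 20.52
tool_pos: [0.5179, 0.2737, 0.0689]
tool_rot: [3.142, -0.0, 1.56]
contact_force: [0.4, 0.1, 0.2]
opening: 0.0457
grip_force: 0.0
```

>>> move_arm(motion=[[0,0,-0.1,0,0,0],[0,0,-0.4,0,0,0],[0,0,-0.8,0,0,0],[0,0,-1,0,0,0],[0,0,-1,0,0,0]])

```text
time: 21.15
tool_pos: [0.5189, 0.2741, 0.1713]
tool_rot: [3.137, -0.002, 1.56]
contact_force: [0.3, 0.4, -0.2]
opening: 0.0458
grip_force: 0.0
```

>>> move_arm(motion=[[0,0,-0.5,0,0,0],[0,0,-1,0,0,0],[0,0,-1,0,0,0],[0,0,-1,0,0,0]])

```text
time: 21.65
tool_pos: [0.5173, 0.2734, 0.2674]
tool_rot: [-3.139, 0.001, 1.56]
contact_force: [0.5, 0.2, 0.1]
opening: 0.0458
grip_force: 0.0
```

Run:
```python
from h import *
im,P,T=cam('wrist'); sc,Q,_=cam('scene'); 
save(np.hstack([im[60:360,180:480],cv2.resize(sc[150:270,240:480],None,fx=2,fy=2)[:,:480] if 0 else cv2.resize(sc[150:300,240:490],(500,300))]),'end.png')
H=cv2.cvtColor(im,cv2.COLOR_RGB2HSV); o=(H[...,0]>3)&(H[...,0]<16)&(H[...,1]>170)&(np.hypot(P[...,0]-.518,P[...,1]-.274)<.03)&(P[...,2]>.1)&(P[...,2]<.12)
print(P[o].mean(0),P[o].min(0),P[o].max(0)); f=(H[...,1]<60)&(abs(P[...,2]-.049)<.004)&(np.hypot(P[...,0]-.518,P[...,1]-.274)<.03); print(f.sum(),P[f][:,2].mean())
```

```text
[0.51675249 0.27510765 0.10671346] [0.50649152 0.26420956 0.10117044] [0.52644309 0.28433857 0.10894165]
311 0.049252135740748236
```

View pics/end.png

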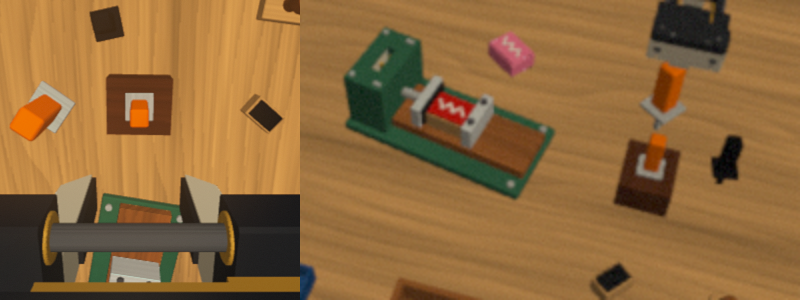

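The pick stands upright in its stand (left view 138,110; right view 655,155). The block is clamped between jaw and stop at (452,108), and the bystanders have not moved.

```bash
python3 -c "
from cell import robot
print(robot.hand_in())"
```

```text
the job is handed in; nothing more can be done
None
```

The block is clamped snug against the end stop (about 9 N on the tooth, roughly twice the free-running push), the pick is back upright in its stand, and the job was handed in at about 22 s.

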